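# Wind the bead counter's ratchet wheel back to its start bead

## Task

Set the talking bead counter's crank wheel back to its start for the next child. Swing the pawl up and right over onto its rest so the wheel is free, wind the crank backwards until the big white start bead is half a tooth short of the red pointer, then put the pawl back down into the teeth and ease the crank on backwards until a tooth bears firmly on the pawl, keep it there for a moment and let go. Never force the wheel against the pawl, and leave the orange switch and the other things on the cart alone.

Things in the scene. Friction and masses are not known exactly. Their poses are not given: they have to be found in the camera images.
- counter: Talking bead counter, fixed: white housing (142 x 190 x 148 mm, top at z = 160 mm, own x -170 to -28 mm) on a blue tray (290 x 200 x 12 mm). Origin on the cart top, in the middle plane of the toothed wheel, below its axle. Own z up; own x along the axle from the housing to the wheel's face and crank (within 0.3 rad of world +x); own y to the right as one faces the wheel.
- count_wheel (a joint): Angle (rad) of the upright yellow ratchet wheel: 20 saw teeth, one per 0.314 rad. Grows counting up: clockwise as one faces the wheel; backwards = anticlockwise, falling. Starts at 0.8 to 2.6, can turn from -0.9 to 5.6. With the pawl down it turns forwards only; backwards a tooth comes up hard on the pawl's nose (0.314 apart, see pawl_pivot). It stays where it is left.
- wheel_axle (a point): Wheel centre, on the axle in the middle of the tooth width, 115 mm above the cart; axes as the counter's. Teeth: tip radius 70 mm, root radius 60 mm, own x -8 to +8 mm.
- start_bead (a point): Big white start bead (17 mm) on the wheel's face, among 5.5 mm radius coloured ones, 46 mm from the axle. With the wheel at 0 it is at the fixed red pointer, 60 degrees above own +y, and the start tooth stands within 0.07 rad of bearing on the lowered pawl.
- handle_grip (a point): Axis of the red crank handle at own x 83 mm: a freely revolving cylinder, 22 mm thick, own x 33 to 113 mm. It goes round the axle at radius 60 mm: with the wheel at 0 it is 20 degrees past straight up, towards own -y; at angle q it is q further clockwise. Felt drag of the wheel: about 2.5 N here; a tooth bearing firmly feels like a further 6 to 9 N; over 10 is forcing it.
- pawl (a joint): Angle (rad) of the steel holding pawl about its pivot. 0 = nose at the bottom of a tooth gap, 0.15 = nose on a tooth tip, about 1.4 = balance point, 2.3 = leaning back on its rest peg, where it stays by its own weight. No spring: below the balance point it sinks to the wheel by its weight (90 g).
- pawl_pivot (a point): Pawl pivot: 80 mm above the wheel axle and, set differently in its slot each time, 56 to 64 mm to own -y; so the start tooth comes to bear on the pawl at a wheel angle between -0.07 and 0.07. The pawl swings in the plane own x = 0: from lying over the top of the wheel (nose to +y) up and over to -y. A steel bracket (own x -36 to -26 mm, own y -87 to -39 mm) stands behind it, up to 18 mm above.
- pawl_tab (a point): Centre of the pawl's green thumb disc (22 mm diameter, 12 mm thick along own x of the counter, flat faces to +x and -x, with 30 mm or more of room at both). With the pawl at 0 it is 47.5 mm to own +y of the pivot and 20 mm above it; it moves about the pivot on a circle of 51.5 mm radius.
- rocker (a joint): Orange rocker switch (26 x 48 mm) on top of the housing, 105 mm behind the wheel; 0 = as found. Leave it alone.
- bead_tub: Frosted bead tub with beads, 116 mm wide at the rim, 85 mm high; origin under its centre. Leave it alone.
- hexagon_a: Light wooden hexagon block, 70 mm over corners, 30 mm high; origin under its centre. Leave it alone.
- hexagon_b: Darker wooden hexagon block, same size. Leave it alone.
- striped_pot: Blue and white striped ceramic pot with crayons, 90 mm wide, 120 mm high over all; origin under its centre. Leave it alone.
- bouncy_ball_center (a point): Centre of the black rubber bouncy ball, 48 mm diameter, lying on a small green ring. Leave it alone.

How it is judged:
By the outcome, as a careful person would: the job done as asked, in the order asked, and still so for the second after the job is handed in, with the robot touching nothing.
It also fails if it takes over 72 s, if anything falls off the work surface, if the arm or the gripper's body presses on something with over 40 N, if the wrist force passes 120 N, or if a joint passes its speed limit or range.

## Robot

A 6-joint arm with a two-finger parallel gripper is mounted at the origin on the work surface. World frame = base frame: x ahead of the robot, y to its left, z up, the work surface at z = 0. Lengths are in m, angles in degrees, forces in N, time in s.
With the tool pointing down it reaches from about 0.4 to 0.825 m from the base axis. Payload 7 kg.
Tool frame: the origin (TCP) lies on the centre line of the jaws, within the pads' length; the fingertips stand 14 mm ahead of it and the grasp point (between the pads) lies 5 mm behind it; z points along the fingers, y is the line along which they close (so a half turn about z gives the same grasp; the last joint's range is limited). The gripper opens to 88 mm and grips with 3 to 60 N. Pads are 19 mm wide; open, the fingers measure 130 mm over their backs; the gripper's body (78 mm by 193 mm) begins 47 mm behind the grasp point.
Start: joints at [-59.009, 20.546, 0.682, 0, -70.136, -16.507], TCP at [0.169, -0.654, 0.241] pointing down, gripper open.
Joint ranges: [-176.03, 176.03], [-82.01, 121.73], [-58.28, 71.71], [-173.87, 95.51], [-174.79, -0.11], [-173.66, 173.66]. Speed limits (degrees/s): [136.94, 136.94, 172.46, 180, 180, 180].

## Interface

Orientations are given as [roll, pitch, yaw] about the fixed x, y, z axes, in that order (R = Rz(yaw) Ry(pitch) Rx(roll)).
In Python, from plant import r gives the robot as it stands.
- The arm moves only by the tool send_rows, never from a script. Its argument "steps" is a list of rows, each an object with "dp": the shift along the tool's x, y, z in mm, a list of three; "roll": the turn about the tool's z in rad; "jaw": the opening in per cent of the stroke, from 0 (shut) to 100 (fully open). In form: [{"dp": [tx, ty, tz], "roll": roll, "jaw": jaw}, ...]. A call has 1 to 5 rows; each row is the pose to reach, as a shift and turn from the pose commanded when the call began, along the tool's axes at that moment; what a row does not reach only later rows make up. A row lasts 1/8 s, in which the tool goes at most 62.5 mm and 10.7 degrees, less where a joint would pass 70% of its speed; a pose out of reach is approached as far as the arm can. A call with a gripper value outside its range is refused whole. The fingers move at their own pace and stop on an object; "newtons" is the grip in N (left out, the last holds). Time passes only in rows, so rows that repeat a pose let the fingers close. It gives the time, the measured TCP pose, the force, the opening and the grip force at its end, in the units of the state.
- r.get_state(): the state, without advancing time (a new reading comes with each control period).
- r.capture(name): name is "side" or "top"; returns a dict with "image" (420x560x3 uint8, blue, green, red), "K" (3x3 intrinsics, pixels), "rvec" (rotation vector, rad) and "tvec" (3), from world to camera coordinates, as OpenCV has them. Camera axes: x right, y down, z forward; pixel columns grow to the right and rows downward; lengths in m; the calibration is good to about 2 mm. A picture is of the moment at which its call begins. There is no depth.
- r.close_job(): hands the job in; it is judged then, once.
The state is a dict: "time_s": time; "joints": joint angles; "qd": joint speeds; "joint_torque": joint torques, N m; "tcp_pos": TCP position; "eef_rot": TCP orientation; "contact_force": force on the tool from outside, world axes, zero at the start; "moment": the same for the moment, N m; "gripper_width": finger opening in m; "gripper_force": force on a finger pad.
Only numpy, scipy, OpenCV 4.12 (cv2) and the standard library are available. Lean on these libraries where they do the work, as an engineer would, in place of code of your own. Each camera call takes 0.05 s, during which the arm holds its last target. There are 200 camera calls.

## Working session

There is one attempt and no reset: what is moved stays moved. The work goes in short steps, Python scripts to look and compute and a tool call to move; the robot and the scene stay as the last step left them, time stands still between calls to the robot, and variables do not carry over. Pictures are saved under pics/ and viewed, at most 10 in all, crops included, and the job is handed in when it is done.

Besides the shell and the picture viewer there is one more tool, called after "Request:" by a JSON object that holds its "api" and its "payload". send_rows: Moves the arm, as the interface text tells. Its arguments: {"type":"object","properties":{"steps":{"type":"array","items":{"type":"object","properties":{"dp":{"type":"array","items":{"type":"number"}},"roll":{"type":"number"},"jaw":{"type":"number"}}}},"newtons":{"type":"number"}},"required":["steps"]}

```bash
mkdir -p pics; ls
python3 - <<'E'
from plant import r
import cv2,numpy as np
s=r.get_state();print(s)
a=r.capture("side");b=r.capture("top")
cv2.imwrite("pics/s0.png",a["image"]);cv2.imwrite("pics/t0.png",b["image"])
for c in(a,b):
    R=cv2.Rodrigues(c["rvec"])[0];print(c["K"].tolist(),(-R.T@np.ravel(c["tvec"])).round(3),R[2].round(3))
E
```

```text
pics
{'time_s': 0.0, 'joints': array([-5.90103561e+01,  2.05919570e+01,  6.31402727e-01, -1.93093570e-02,
       -7.01358105e+01, -1.65090440e+01]), 'qd': array([ 0.04585854,  0.00195961, -0.04443222,  0.14095445,  0.15915113,
       -0.05111255]), 'joint_torque': array([-4.18003274e-04, -5.82716525e+01,  2.93052506e+01,  6.99727044e+00,
        6.98545278e-03, -1.88494473e-04]), 'tcp_pos': array([ 0.16865394, -0.65308983,  0.23960132]), 'eef_rot': array([ 1.79902449e+02, -9.98275597e-03, -1.65525968e+02]), 'contact_force': array([ 0.04679709, -0.54015202, -0.4181387 ]), 'moment': array([ 0.04654646, -0.02130009,  0.00288459]), 'gripper_force': 0.0, 'gripper_width': 0.08771516350431668}
[[532.255483654383, 0.0, 277.71933309947775], [0.0, 532.255483654383, 213.45253775994883], [0.0, 0.0, 1.0]] [-0.135  0.717  1.298] [ 0.415 -0.485 -0.77 ]
[[542.5465898195483, 0.0, 280.3949911255042], [0.0, 542.5465898195483, 206.68310553006344], [0.0, 0.0, 1.0]] [ 0.234 -0.008  1.509] [ 0.181  0.005 -0.983]
```

Run:
```python
import cv2
for n in("s0","t0"):
    i=cv2.imread(f"pics/{n}.png");cv2.imwrite(f"pics/{n}b.png",cv2.resize(i,(800,600),interpolation=cv2.INTER_CUBIC))
```

```text
(no output)
```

View pics/s0b.png

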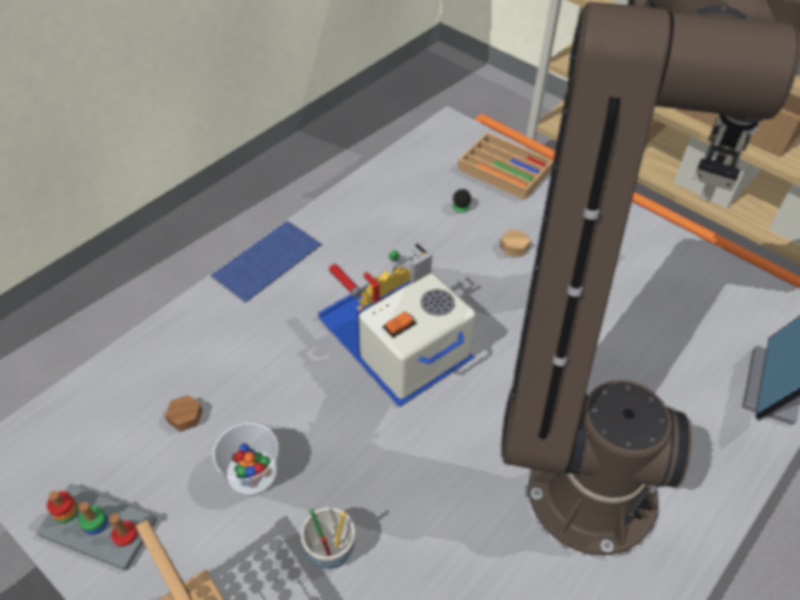

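View pics/t0b.png

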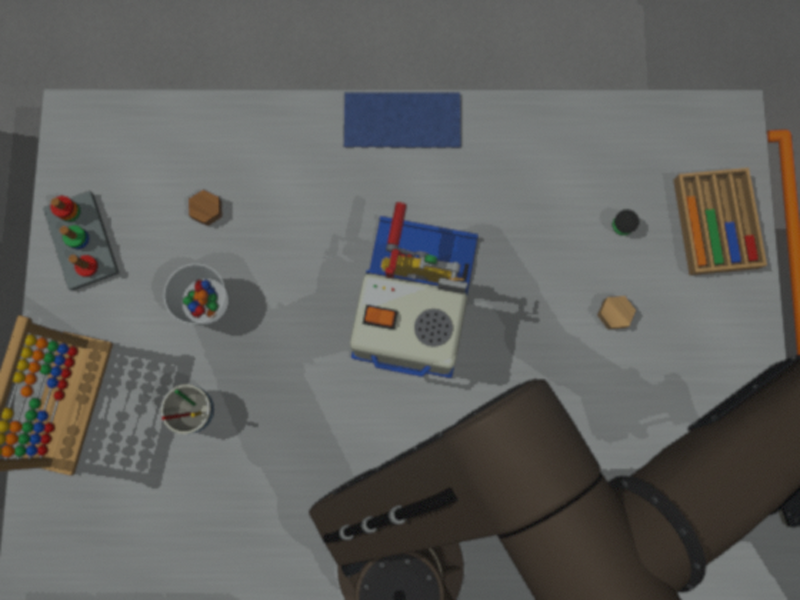

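The side view shows the counter at about (415,325), handle at (345,275) and green tab at (394,256). In the top view the housing spans (350-467, 275-370), the red handle runs (390,275)-(400,205) and the green tab is at (432,258). Next, enlarged crops for the corners.

Run:
```python
import cv2,numpy as np
t=cv2.imread("pics/t0.png");s=cv2.imread("pics/s0.png")
# top crop cols 235-345, rows 135-270 ; side crop cols 215-345 rows 165-290
a=cv2.resize(t[135:270,235:345],None,fx=4.4,fy=4.4,interpolation=cv2.INTER_CUBIC)
b=cv2.resize(s[160:290,215:345],None,fx=4.4,fy=4.4,interpolation=cv2.INTER_CUBIC)
cv2.imwrite("pics/t1.png",a);cv2.imwrite("pics/s1.png",b)
```

```text
(no output)
```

View pics/t1.png

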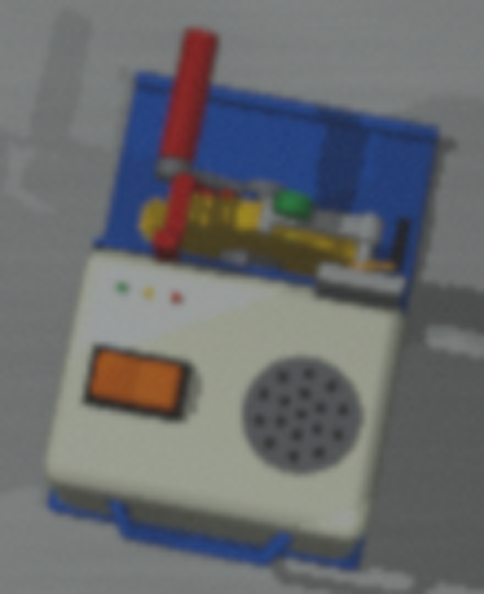

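View pics/s1.png

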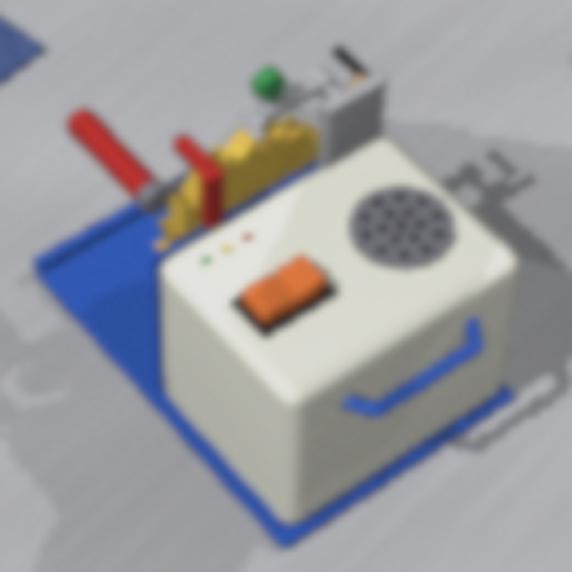

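Top crop: housing top corners are at about (93,250), (405,308), (48,480), (362,533), tray corners at (137,73), (438,128), handle ends at (200,32) and (172,163), tab at (292,204). Side crop: housing corners are at (163,265), (383,140), (295,400), (515,265), handle ends at (82,120) and (147,190), tab at (267,84).

```bash
cat > h.py <<'E'
import cv2,numpy as np
from scipy.optimize import least_squares
from plant import r
def proj(c,P): return cv2.projectPoints(np.asarray(P,float),c["rvec"],c["tvec"],c["K"],None)[0][:,0]
def T(p,P):
    c,s=np.cos(p[2]),np.sin(p[2]);P=np.atleast_2d(P)
    return np.c_[p[0]+c*P[:,0]-s*P[:,1],p[1]+s*P[:,0]+c*P[:,1],P[:,2]]
def handle(q,x,R=60):
    a=q-np.radians(20);return [x*1e-3,R*1e-3*np.sin(a),.115+R*1e-3*np.cos(a)]
def tab(py,th):
    a=np.arctan2(20,47.5)+th;return [0,py+.0515*np.cos(a),.195+.0515*np.sin(a)]
E
python3 - <<'E'
from h import *
cs,ct=r.capture("side"),r.capture("top")
f=lambda L,o:(np.array(L)+.5)/4.4-.5+o
ot=f([(93,250),(405,308),(48,480),(362,533),(137,73),(438,128),(200,32),(172,163),(292,204)],(235,135))
os=f([(163,265),(383,140),(295,400),(515,265),(38,262),(287,540),(512,392),(82,120),(147,190),(267,84)],(215,160))
def m(p):
    C=[(-.028,.095,.16),(-.028,-.095,.16),(-.17,.095,.16),(-.17,-.095,.16)]
    F,B=p[3],p[3]-.29
    H=[handle(p[4],113),handle(p[4],33)]; tb=[tab(p[5],.08)]
    return (proj(ct,T(p,C+[(F,.1,.012),(F,-.1,.012)]+H+tb)),proj(cs,T(p,C+[(F,.1,.012),(B,.1,.012),(B,-.1,.012)]+H+tb)))
def res(p):
    a,b=m(p);return np.r_[(a-ot).ravel(),(b-os).ravel()]
s=least_squares(res,[.6,0,-.2,.11,1.5,-.06],loss="soft_l1")
p=s.x;print(p.round(4));a,b=m(p);print((a-ot).round(1).tolist(),(b-os).round(1).tolist())
print("std",np.sqrt(np.diag(np.linalg.inv(s.jac.T@s.jac))).round(4))
print("handle",T(p,handle(p[4],83)),"tab",T(p,tab(p[5],.08)),"axle",T(p,[0,0,.115]))
E
```

```text
[ 0.5356 -0.0331 -0.1875  0.1185  1.5136 -0.0639]
[[-1.4, -1.8], [1.3, -1.1], [-2.4, 0.5], [1.1, 2.9], [-0.3, -0.2], [0.3, 0.1], [0.3, 0.7], [0.8, -0.0], [-0.1, 1.1]] [[-2.5, -1.8], [0.6, -4.3], [-0.7, 0.9], [3.3, -2.5], [-1.8, 0.6], [-0.8, 0.7], [0.9, -0.5], [-1.1, -0.2], [0.1, 0.3], [0.2, 0.6]]
std [0.0012 0.0013 0.0073 0.0021 0.049  0.0023]
handle [[0.62737849 0.00561853 0.13870854]] tab [[ 0.53217816 -0.05088816  0.21871411]] axle [[ 0.53555984 -0.03306273  0.115     ]]
```

Request:
{"api": "send_rows", "payload": {"steps": [{"dp": [0,0,-55],"roll": -0.18,"jaw": 45},{"dp": [-40,39,-60],"roll": -0.36,"jaw": 45},{"dp": [-80,78,-60],"roll": -0.54,"jaw": 45},{"dp": [-120,118,-60],"roll": -0.72,"jaw": 45},{"dp": [-160,157,-60],"roll": -0.9,"jaw": 45}], "newtons": 12}}

```text
time_s: 0.82
tcp_pos: [0.285, -0.4599, 0.3005]
eef_rot: [-180.0, 0.0, -113.6]
contact_force: [1.3, -0.4, 0.2]
gripper_width: 0.0434
gripper_force: 0.0
```

```bash
cat >> h.py <<'E'
P=np.array([.5356,-.0331,-.1875])
def to(w,yaw,s=None):
    "shift in tool axes (mm) and roll (rad) from measured pose to world point w, tool yaw in deg"
    from scipy.spatial.transform import Rotation as Ro
    s=s or r.get_state();R=Ro.from_euler("xyz",s["eef_rot"],degrees=True).as_matrix()
    d=(yaw-s["eef_rot"][2]+180)%360-180
    print("tcp",s["tcp_pos"].round(4),s["eef_rot"].round(2),"F",s["contact_force"].round(2),"w",round(s["gripper_width"],4),"gf",round(s["gripper_force"],1),"t",round(s["time_s"],2))
    print("dp",(R.T@(np.ravel(w)-s["tcp_pos"])*1e3).round(1),"roll",round(-np.radians(d),3))
E
python3 -c "
from h import *
to([.532,-.051,.30],-100.7)"
```

```text
tcp [ 0.285  -0.4599  0.3005] [-179.99    0.   -113.62] F [ 1.27 -0.36  0.19] w 0.0434 gf 0.0 t 0.82
dp [-473.6  -62.5    0.6] roll -0.226
```

Request:
{"api": "send_rows", "payload": {"steps": [{"dp": [-58,-8,0],"roll": -0.1,"jaw": 45},{"dp": [-118,-16,0],"roll": -0.226,"jaw": 45},{"dp": [-178,-24,0],"roll": -0.226,"jaw": 45},{"dp": [-238,-31,0],"roll": -0.226,"jaw": 45},{"dp": [-298,-39,0],"roll": -0.226,"jaw": 45}]}}

```text
time_s: 1.45
tcp_pos: [0.4416, -0.2031, 0.3008]
eef_rot: [-180.0, 0.0, -101.0]
contact_force: [0.8, -0.3, -0.0]
gripper_width: 0.0398
gripper_force: 0.0
```

```bash
python3 -c "
from h import *
to([.532,-.051,.30],-100.7)"
```

```text
tcp [ 0.4416 -0.2031  0.3008] [-1.7996e+02  1.0000e-02 -1.0100e+02] F [ 0.85 -0.26 -0.01] w 0.0398 gf 0.0 t 1.45
dp [-166.5  -59.7    0.9] roll -0.005
```

Request:
{"api": "send_rows", "payload": {"steps": [{"dp": [-55,-20,0],"roll": 0,"jaw": 45},{"dp": [-110,-40,0],"roll": 0,"jaw": 45},{"dp": [-166,-60,0],"roll": 0,"jaw": 45},{"dp": [-166,-60,20],"roll": 0,"jaw": 45},{"dp": [-166,-60,20],"roll": 0,"jaw": 45}]}}

```text
time_s: 2.08
tcp_pos: [0.5308, -0.0529, 0.2789]
eef_rot: [179.8, -0.1, -100.9]
contact_force: [-0.4, -0.3, -0.1]
gripper_width: 0.0393
gripper_force: 0.0
```

Run:
```python
from h import *
to([.532,-.051,.218],-100.7)
for n in("side","top"):
    c=r.capture(n);i=c["image"]
    u,v=proj(c,[[.532,-.051,.22]])[0].astype(int);print(n,u,v)
    cv2.imwrite(f"pics/{n}2.png",np.array(cv2.resize(i[v-45:v+45,u-60:u+60],(600,450),interpolation=cv2.INTER_CUBIC)))
a,b=[cv2.imread(f"pics/{n}2.png") for n in("side","top")]
cv2.imwrite("pics/c2.png",cv2.resize(np.hstack([a,b]),(800,300)))
```

```text
tcp [ 0.5308 -0.0529  0.2789] [ 1.7980e+02 -6.0000e-02 -1.0094e+02] F [-0.36 -0.28 -0.06] w 0.0393 gf 0.0 t 2.08
dp [-2.2 -1.1 60.9] roll -0.004
side 275 179
top 300 181
```

View pics/c2.png

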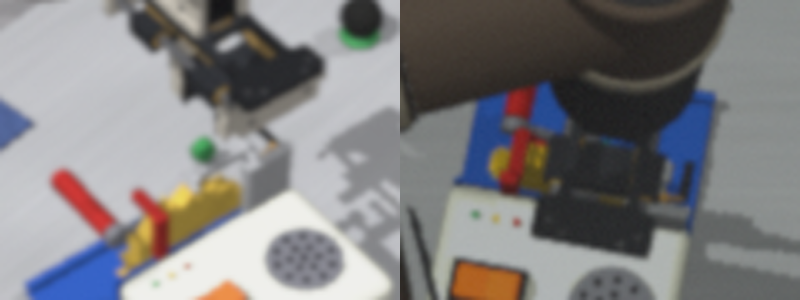

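The tab is at (203,150) in the side crop, where the estimate projects, and the gripper stands above it. Descending.

Request:
{"api": "send_rows", "payload": {"steps": [{"dp": [-2,-1,30],"roll": 0,"jaw": 45},{"dp": [-2,-1,61],"roll": 0,"jaw": 45},{"dp": [-2,-1,61],"roll": 0,"jaw": 10},{"dp": [-2,-1,61],"roll": 0,"jaw": 10},{"dp": [-2,-1,61],"roll": 0,"jaw": 5}], "newtons": 10}}

```text
time_s: 2.8
tcp_pos: [0.5338, -0.0519, 0.2213]
eef_rot: [-179.9, 0.0, -101.0]
contact_force: [0.1, 0.7, -0.4]
gripper_width: 0.015
gripper_force: 0.0
```

Request:
{"api": "send_rows", "payload": {"steps": [{"dp": [0,0,0],"roll": 0,"jaw": 5},{"dp": [0,0,0],"roll": 0,"jaw": 5}]}}

```text
time_s: 3.05
tcp_pos: [0.5334, -0.0516, 0.2209]
eef_rot: [-179.9, 0.0, -101.0]
contact_force: [-2.4, 1.2, 5.8]
gripper_width: 0.0116
gripper_force: 10.0
```

Run:
```python
from h import *
to([.532,-.051,.218],-100.7)
# tab path, grasp height 4 mm above centre -> TCP = tab - 1mm
p=P; c0=T(p,tab(-.0639,.08))[0]
for th in(.08,.4,.8,1.2,1.6,1.9,2.1,2.25):
    d=np.array(tab(-.0639,th))-tab(-.0639,.08);print(th,(d*1e3).round(1))
```

```text
tcp [ 0.5334 -0.0516  0.2209] [-1.7990e+02  3.0000e-02 -1.0098e+02] F [-2.37  1.21  5.78] w 0.0116 gf 10.0 t 3.05
dp [-0.3  1.5  2.9] roll -0.005
0.08 [0. 0. 0.]
0.4 [ 0.  -9.8 13.2]
0.8 [  0.  -27.   24.3]
1.2 [  0.  -47.1  27.8]
1.6 [  0.  -67.1  23.1]
1.9 [  0.  -80.   14.7]
2.1 [  0.  -86.9   7.2]
2.25 [  0.  -91.1   0.7]
```

Request:
{"api": "send_rows", "payload": {"steps": [{"dp": [2,0,-6],"roll": 0,"jaw": 5},{"dp": [5,0,-11],"roll": 0,"jaw": 5},{"dp": [10,0,-16],"roll": 0,"jaw": 5},{"dp": [18,0,-23],"roll": 0,"jaw": 5},{"dp": [27,0,-27],"roll": 0,"jaw": 5}]}}

```text
time_s: 3.68
tcp_pos: [0.5279, -0.0785, 0.2471]
eef_rot: [-180.0, 0.0, -101.0]
contact_force: [2.4, 0.3, -5.4]
gripper_width: 0.0121
gripper_force: 10.0
```

Request:
{"api": "send_rows", "payload": {"steps": [{"dp": [0,0,0],"roll": 0,"jaw": 5}]}}

```text
time_s: 3.8
tcp_pos: [0.5279, -0.079, 0.2473]
eef_rot: [-180.0, -0.0, -101.0]
contact_force: [0.7, -1.6, -1.0]
gripper_width: 0.0119
gripper_force: 10.0
```

Run:
```python
from h import *
to([.532,-.051,.218],-100.7)
s=r.get_state()["tcp_pos"]; c,t=np.cos(P[2]),np.sin(P[2])
d=s-np.r_[P[:2],0];print("own",c*d[0]+t*d[1],-t*d[0]+c*d[1],d[2])
c=r.capture("side");i=c["image"];u,v=275,175
cv2.imwrite("pics/s3.png",cv2.resize(i[v-45:v+45,u-60:u+60],(800,600),interpolation=cv2.INTER_CUBIC))
```

```text
tcp [ 0.5279 -0.079   0.2473] [-179.95   -0.   -101.04] F [ 0.72 -1.61 -0.99] w 0.0119 gf 10.0 t 3.8
dp [-28.3   1.3  29.3] roll -0.006
own 0.0009587633243031898 -0.046557594665845296 0.2473140682206214
```

View pics/s3.png

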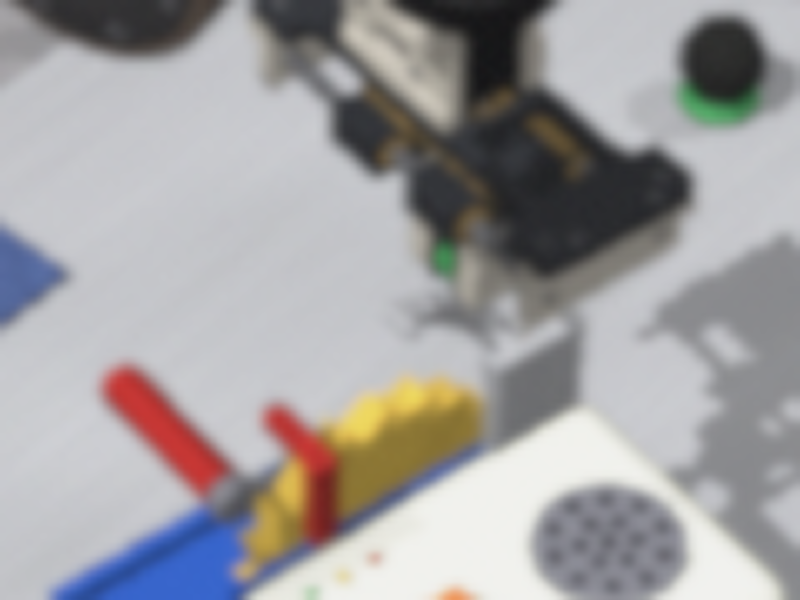

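Request:
{"api": "send_rows", "payload": {"steps": [{"dp": [9,0,-3],"roll": 0,"jaw": 5},{"dp": [20,0,-4],"roll": 0,"jaw": 5},{"dp": [30,0,-3],"roll": 0,"jaw": 5},{"dp": [40,0,1],"roll": 0,"jaw": 5},{"dp": [47,0,4],"roll": 0,"jaw": 5}]}}

```text
time_s: 4.47
tcp_pos: [0.5189, -0.125, 0.2424]
eef_rot: [-180.0, 0.0, -101.0]
contact_force: [3.0, 3.5, -2.3]
gripper_width: 0.012
gripper_force: 10.0
```

Request:
{"api": "send_rows", "payload": {"steps": [{"dp": [3,0,2],"roll": 0,"jaw": 5},{"dp": [6,0,5],"roll": 0,"jaw": 5},{"dp": [10,0,9],"roll": 0,"jaw": 5},{"dp": [13,0,13],"roll": 0,"jaw": 5},{"dp": [13,0,13],"roll": 0,"jaw": 5}]}}

```text
time_s: 5.1
tcp_pos: [0.5164, -0.1378, 0.2294]
eef_rot: [180.0, -0.0, -101.0]
contact_force: [2.3, -4.0, -0.0]
gripper_width: 0.0118
gripper_force: 10.0
```

```bash
cat >> h.py <<'E'
def own():
    st=r.get_state();s=st["tcp_pos"]; c,t=np.cos(P[2]),np.sin(P[2])
    d=s-np.r_[P[:2],0];f=st["contact_force"]
    print("own",np.round([c*d[0]+t*d[1],-t*d[0]+c*d[1],d[2]],4),"Fown",np.round([c*f[0]+t*f[1],-t*f[0]+c*f[1],f[2]],2))
E
python3 - <<'E'
from h import *
own();print(tab(-.0639,2.15),tab(-.0639,2.3))
E
```

```text
own [ 0.0006 -0.1064  0.2294] Fown [ 2.98 -3.54 -0.01]
[0, np.float64(-0.10660527400566118), np.float64(0.2237838422053311)] [0, np.float64(-0.11042714343671109), np.float64(0.21707883429032684)]
```

Request:
{"api": "send_rows", "payload": {"steps": [{"dp": [1,0,3],"roll": 0,"jaw": 5},{"dp": [3,0,6],"roll": 0,"jaw": 5},{"dp": [3,0,7],"roll": 0,"jaw": 5},{"dp": [3,0,7],"roll": 0,"jaw": 5}]}}

```text
time_s: 5.6
tcp_pos: [0.5159, -0.1407, 0.2228]
eef_rot: [-180.0, -0.1, -101.0]
contact_force: [1.3, -6.2, 4.7]
gripper_width: 0.0122
gripper_force: 10.0
```

Run:
```python
from h import *
own()
```

```text
own [ 0.0007 -0.1094  0.2228] Fown [ 2.47 -5.88  4.67]
```

Request:
{"api": "send_rows", "payload": {"steps": [{"dp": [0,0,0],"roll": 0,"jaw": 40},{"dp": [0,0,0],"roll": 0,"jaw": 40},{"dp": [0,0,0],"roll": 0,"jaw": 40},{"dp": [0,0,-20],"roll": 0,"jaw": 40},{"dp": [0,0,-50],"roll": 0,"jaw": 40}]}}

```text
time_s: 6.22
tcp_pos: [0.515, -0.1398, 0.272]
eef_rot: [179.8, -0.0, -101.0]
contact_force: [1.2, -0.4, -0.4]
gripper_width: 0.035
gripper_force: 0.0
```

Request:
{"api": "send_rows", "payload": {"steps": [{"dp": [-30,-40,-30],"roll": 0.18,"jaw": 60},{"dp": [-70,-85,-30],"roll": 0.36,"jaw": 70},{"dp": [-110,-85,-30],"roll": 0.54,"jaw": 70},{"dp": [-150,-85,-30],"roll": 0.72,"jaw": 70},{"dp": [-170,-85,-30],"roll": 0.9,"jaw": 70}]}}

```text
time_s: 6.85
tcp_pos: [0.6318, 0.0127, 0.3018]
eef_rot: [180.0, -0.1, -152.8]
contact_force: [-0.5, -0.0, -0.3]
gripper_width: 0.0612
gripper_force: 0.0
```

Run:
```python
from h import *
own();to(T(P,handle(1.5136,83))+[0,0,.15],169.3)
c=r.capture("side");i=c["image"];u,v=265,180
cv2.imwrite("pics/s4.png",cv2.resize(i[v-60:v+60,u-80:u+80],(800,600),interpolation=cv2.INTER_CUBIC))
```

```text
own [0.086  0.063  0.3018] Fown [-0.47 -0.12 -0.3 ]
tcp [0.6318 0.0127 0.3018] [ 1.7996e+02 -6.0000e-02 -1.5282e+02] F [-0.48 -0.03 -0.3 ] w 0.0612 gf 0.0 t 6.85
dp [ 7.2 -4.4 13.1] roll 0.661
```

View pics/s4.png

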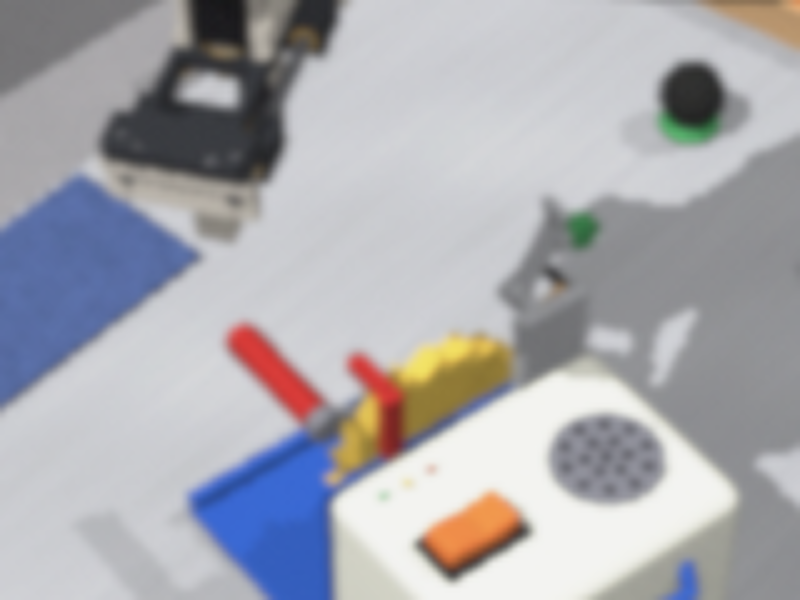

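The pawl leans back on its rest (tab at (583,230)), the handle runs (240,335)-(315,415), and the wheel is free. Next: roll, and check the model against these pixels.

Request:
{"api": "send_rows", "payload": {"steps": [{"dp": [7,-4,10],"roll": 0.18,"jaw": 65},{"dp": [7,-4,13],"roll": 0.36,"jaw": 65},{"dp": [7,-4,13],"roll": 0.54,"jaw": 65},{"dp": [7,-4,13],"roll": 0.66,"jaw": 65},{"dp": [7,-4,13],"roll": 0.66,"jaw": 65}]}}

```text
time_s: 7.52
tcp_pos: [0.6271, 0.0038, 0.2893]
eef_rot: [-180.0, -0.0, 169.7]
contact_force: [-0.3, -0.4, 0.1]
gripper_width: 0.0572
gripper_force: 0.0
```

Run:
```python
from h import *
own();to(T(P,handle(1.5136,83))+[0,0,.0],169.3)
c=r.capture("side")
f=lambda u,v:((np.array((u,v))+.5)/5-.5+(185,120)).round(1)
print("tab",f(583,230),proj(c,T(P,tab(-.0639,2.3))),proj(c,T(P,tab(-.060,2.3))))
print("front",f(243,337),proj(c,T(P,handle(1.51,113))),"back",f(318,417),proj(c,T(P,handle(1.51,33))))
print(proj(c,T(P,handle(1.61,113))))
```

```text
own [0.083  0.0533 0.2893] Fown [-0.19 -0.47  0.11]
tcp [0.6271 0.0038 0.2893] [-1.8000e+02 -4.0000e-02  1.6972e+02] F [-0.27 -0.43  0.11] w 0.0572 gf 0.0 t 7.53
dp [-1.000e-01  1.900e+00  1.506e+02] roll 0.007
tab [301.2 165.6] [[301.10299378 165.4286788 ]] [[300.04746966 166.01870838]]
front [233.2 187. ] [[232.21103778 186.64646851]] back [248.2 203. ] [[248.13197615 202.9936009 ]]
[[231.72553358 188.25182668]]
```

Request:
{"api": "send_rows", "payload": {"steps": [{"dp": [0,2,50],"roll": 0,"jaw": 65},{"dp": [0,2,100],"roll": 0,"jaw": 65},{"dp": [0,2,135],"roll": 0,"jaw": 65},{"dp": [0,2,155],"roll": 0,"jaw": 65},{"dp": [0,2,155],"roll": 0,"jaw": 65}]}}

```text
time_s: 8.2
tcp_pos: [0.6266, 0.0055, 0.1328]
eef_rot: [-179.9, -0.2, 169.8]
contact_force: [0.4, -1.0, 0.9]
gripper_width: 0.0568
gripper_force: 0.0
```

Request:
{"api": "send_rows", "payload": {"steps": [{"dp": [0,0,0],"roll": 0,"jaw": 20},{"dp": [0,0,0],"roll": 0,"jaw": 18},{"dp": [0,0,0],"roll": 0,"jaw": 18},{"dp": [0,0,0],"roll": 0,"jaw": 18},{"dp": [0,0,0],"roll": 0,"jaw": 18}], "newtons": 15}}

```text
time_s: 8.82
tcp_pos: [0.6279, 0.0061, 0.135]
eef_rot: [180.0, 0.0, 169.6]
contact_force: [0.2, 1.2, 2.1]
gripper_width: 0.0214
gripper_force: 15.0
```

Run:
```python
from h import *
own();to(T(P,handle(1.5136,83)),169.3)
```

```text
own [0.0834 0.0557 0.135 ] Fown [0.01 1.25 2.06]
tcp [0.6279 0.0061 0.135 ] [1.7997e+02 4.0000e-02 1.6962e+02] F [0.24 1.23 2.06] w 0.0214 gf 15.0 t 8.82
dp [ 0.4 -0.6 -3.7] roll 0.006
```

Request:
{"api": "send_rows", "payload": {"steps": [{"dp": [0,-2,-4],"roll": 0,"jaw": 18},{"dp": [0,-5,-9],"roll": 0,"jaw": 18},{"dp": [0,-8,-14],"roll": 0,"jaw": 18},{"dp": [0,-12,-18],"roll": 0,"jaw": 18},{"dp": [0,-17,-22],"roll": 0,"jaw": 18}]}}

```text
time_s: 9.45
tcp_pos: [0.6248, -0.0108, 0.1573]
eef_rot: [180.0, 0.0, 169.6]
contact_force: [-1.8, 7.5, 4.1]
gripper_width: 0.0215
gripper_force: 15.0
```

Request:
{"api": "send_rows", "payload": {"steps": [{"dp": [0,-4,-4],"roll": 0,"jaw": 18},{"dp": [0,-9,-7],"roll": 0,"jaw": 18},{"dp": [0,-15,-10],"roll": 0,"jaw": 18},{"dp": [0,-20,-12],"roll": 0,"jaw": 18},{"dp": [0,-26,-13],"roll": 0,"jaw": 18}]}}

```text
time_s: 10.07
tcp_pos: [0.6197, -0.0369, 0.1698]
eef_rot: [-180.0, -0.0, 169.6]
contact_force: [-2.4, 3.4, 3.4]
gripper_width: 0.0214
gripper_force: 15.0
```

Run:
```python
from h import *
own()
```

```text
own [0.0834 0.0119 0.1698] Fown [-3.01  2.91  3.42]
```

Request:
{"api": "send_rows", "payload": {"steps": [{"dp": [0,-5,-1],"roll": 0,"jaw": 18},{"dp": [0,-10,-1],"roll": 0,"jaw": 18},{"dp": [0,-15,-1],"roll": 0,"jaw": 18},{"dp": [0,-20,-1],"roll": 0,"jaw": 18},{"dp": [0,-24,0],"roll": 0,"jaw": 18}]}}

```text
time_s: 10.7
tcp_pos: [0.6152, -0.0606, 0.1694]
eef_rot: [-180.0, -0.0, 169.6]
contact_force: [-3.7, 2.3, 3.6]
gripper_width: 0.0212
gripper_force: 15.0
```

Request:
{"api": "send_rows", "payload": {"steps": [{"dp": [0,0,0],"roll": 0,"jaw": 18},{"dp": [0,0,0],"roll": 0,"jaw": 18}]}}

```text
time_s: 10.95
tcp_pos: [0.6152, -0.0608, 0.1694]
eef_rot: [-179.9, -0.1, 169.6]
contact_force: [-3.7, -3.1, 2.5]
gripper_width: 0.0213
gripper_force: 15.0
```

Run:
```python
from h import *
own()
c=r.capture("side");i=c["image"];u,v=265,180
cv2.imwrite("pics/s5.png",cv2.resize(i[v-60:v+60,u-80:u+80],(800,600),interpolation=cv2.INTER_CUBIC))
```

```text
own [ 0.0833 -0.0124  0.1694] Fown [-3.02 -3.73  2.54]
```

View pics/s5.png

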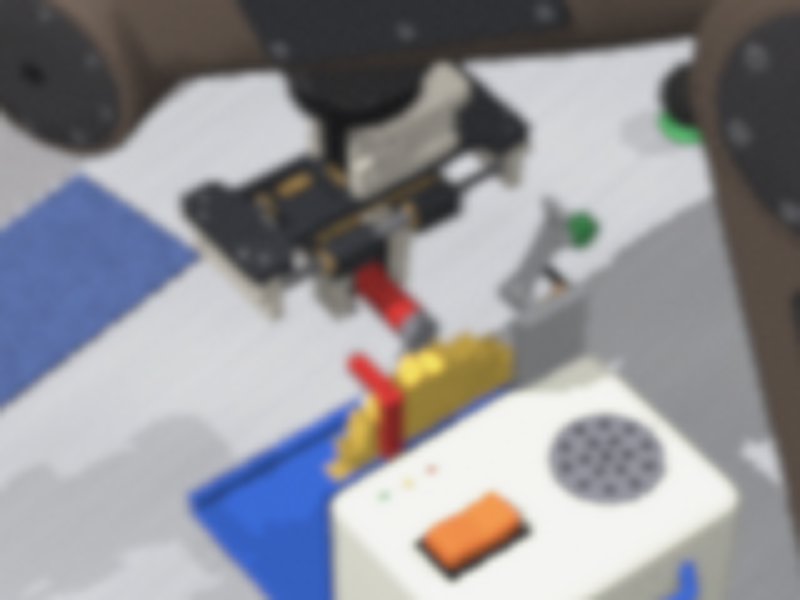

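Request:
{"api": "send_rows", "payload": {"steps": [{"dp": [0,0,0],"roll": 0,"jaw": 60},{"dp": [0,0,0],"roll": 0,"jaw": 60},{"dp": [0,0,0],"roll": 0,"jaw": 60},{"dp": [0,0,-60],"roll": 0,"jaw": 60},{"dp": [0,0,-120],"roll": 0,"jaw": 60}]}}

```text
time_s: 11.62
tcp_pos: [0.6155, -0.06, 0.2906]
eef_rot: [-180.0, -0.1, 169.6]
contact_force: [0.6, -0.4, 0.5]
gripper_width: 0.0525
gripper_force: 0.0
```

Request:
{"api": "send_rows", "payload": {"steps": [{"dp": [20,-25,-20],"roll": -0.18,"jaw": 45},{"dp": [42,-50,-20],"roll": -0.36,"jaw": 42},{"dp": [63,-75,-20],"roll": -0.54,"jaw": 42},{"dp": [83,-98,-20],"roll": -0.72,"jaw": 42},{"dp": [83,-98,-20],"roll": -0.9,"jaw": 42}]}}

```text
time_s: 12.25
tcp_pos: [0.5152, -0.1425, 0.3103]
eef_rot: [-179.9, 0.1, -138.5]
contact_force: [0.1, -0.9, -0.5]
gripper_width: 0.0371
gripper_force: 0.0
```

Run:
```python
from h import *
own();to(T(P,[.0007,-.110,.219]),-100.85)
c=r.capture("side")
f=lambda u,v:((np.array((u,v))+.5)/5-.5+(185,120)).round(1)
print("back",f(418,330));
for q in(.0,.14,.28):print(q,proj(c,T(P,handle(q,33))))
```

```text
own [ 3.000e-04 -1.113e-01  3.103e-01] Fown [ 0.26 -0.88 -0.46]
tcp [ 0.5152 -0.1425  0.3103] [-1.7995e+02  8.0000e-02 -1.3854e+02] F [ 0.09 -0.91 -0.46] w 0.0371 gf 0.0 t 12.25
dp [-1.1  0.5 91.3] roll -0.658
back [268.2 185.6]
0.0 [[269.03984558 183.59765308]]
0.14 [[266.80549845 184.29871929]]
0.28 [[264.4915081  185.31449323]]
```

Request:
{"api": "send_rows", "payload": {"steps": [{"dp": [-1,0,10],"roll": -0.18,"jaw": 42},{"dp": [-1,0,20],"roll": -0.36,"jaw": 42},{"dp": [-1,0,25],"roll": -0.54,"jaw": 42},{"dp": [-1,0,25],"roll": -0.66,"jaw": 42},{"dp": [-1,0,25],"roll": -0.66,"jaw": 42}]}}

```text
time_s: 12.92
tcp_pos: [0.5174, -0.1407, 0.2845]
eef_rot: [-180.0, 0.0, -101.2]
contact_force: [0.1, 0.7, -0.0]
gripper_width: 0.0365
gripper_force: 0.0
```

Run:
```python
from h import *
own();to(T(P,[.0007,-.110,.219]),-100.85)
c=r.capture("side")
for nm,i in(("s0",cv2.imread("pics/s0.png")),("now",c["image"])):
    h=cv2.cvtColor(i,cv2.COLOR_BGR2HSV);m=(((h[...,0]<6)|(h[...,0]>172))&(h[...,1]>140)&(h[...,2]>60)).astype(np.uint8)
    n,l,st,ce=cv2.connectedComponentsWithStats(m)
    for k in range(1,n):
        if st[k,4]>20 and 200<ce[k,0]<330 and 140<ce[k,1]<240: print(nm,st[k],ce[k].round(1))
for q in(0,.07,.14,.21,1.45,1.51,1.57):print(q,proj(c,T(P,[handle(q,73)])))
```

```text
own [ 0.0022 -0.1091  0.2845] Fown [ 0.    0.71 -0.02]
tcp [ 0.5174 -0.1407  0.2845] [-179.99    0.   -101.16] F [ 0.13  0.7  -0.02] w 0.0365 gf 0.0 t 12.93
dp [ 1.   1.5 65.5] roll -0.005
s0 [231 186  17  17 106] [238.9 193.7]
s0 [256 192   9  19  66] [261.4 200.3]
now [250 168  17  17 109] [258.3 175.9]
now [256 192   9  19  69] [261.3 200.7]
0 [[260.73587324 175.59493384]]
0.07 [[259.63189759 175.8878743 ]]
0.14 [[258.50344514 176.26116128]]
0.21 [[257.35635939 176.71319851]]
1.45 [[240.45211848 193.73093726]]
1.51 [[240.06917816 194.71496662]]
1.57 [[239.74400608 195.6853372 ]]
```

The red-blob centroid puts the wheel at about q ≈ 0.12–0.14, as wanted. Gripping the tab.

Request:
{"api": "send_rows", "payload": {"steps": [{"dp": [1,1,35],"roll": 0,"jaw": 42},{"dp": [1,1,60],"roll": 0,"jaw": 42},{"dp": [1,1,66],"roll": 0,"jaw": 42},{"dp": [1,1,66],"roll": 0,"jaw": 42},{"dp": [1,1,66],"roll": 0,"jaw": 5}], "newtons": 10}}

```text
time_s: 13.6
tcp_pos: [0.5166, -0.1417, 0.2198]
eef_rot: [-179.9, 0.0, -101.0]
contact_force: [0.6, 0.6, -0.1]
gripper_width: 0.0315
gripper_force: 0.0
```

Request:
{"api": "send_rows", "payload": {"steps": [{"dp": [0,0,0],"roll": 0,"jaw": 5},{"dp": [0,0,0],"roll": 0,"jaw": 5},{"dp": [0,0,0],"roll": 0,"jaw": 5}]}}

```text
time_s: 13.98
tcp_pos: [0.516, -0.1417, 0.219]
eef_rot: [-180.0, 0.0, -101.0]
contact_force: [-1.5, -0.1, 2.5]
gripper_width: 0.0118
gripper_force: 10.0
```

Run:
```python
from h import *
own()
for th in(2.3,2.1,1.9,1.6,1.3,1.,.8,.6,.4,.25,.1):
    d=np.array(tab(-.0639,th))-tab(-.0639,2.3);print(th,(d*1e3).round(1))
```

```text
own [ 0.0009 -0.1104  0.219 ] Fown [-1.48 -0.34  2.45]
2.3 [0. 0. 0.]
2.1 [0.  5.3 8.8]
1.9 [ 0.  12.3 16.4]
1.6 [ 0.  25.2 24.8]
1.3 [ 0. 40. 29.]
1.0 [ 0.  55.4 28.7]
0.8 [ 0.  65.3 25.9]
0.6 [ 0.  74.4 21.2]
0.4 [ 0.  82.5 14.8]
0.25 [ 0.  87.6  9. ]
0.1 [ 0.  91.8  2.5]
```

Request:
{"api": "send_rows", "payload": {"steps": [{"dp": [-5,0,-9],"roll": 0,"jaw": 5},{"dp": [-12,0,-16],"roll": 0,"jaw": 5},{"dp": [-21,0,-23],"roll": 0,"jaw": 5},{"dp": [-30,0,-27],"roll": 0,"jaw": 5},{"dp": [-40,0,-29],"roll": 0,"jaw": 5}]}}

```text
time_s: 14.6
tcp_pos: [0.5236, -0.1019, 0.2483]
eef_rot: [-180.0, -0.0, -101.0]
contact_force: [-0.8, -2.8, 2.0]
gripper_width: 0.0123
gripper_force: 10.0
```

Request:
{"api": "send_rows", "payload": {"steps": [{"dp": [-8,0,-1],"roll": 0,"jaw": 5},{"dp": [-15,0,0],"roll": 0,"jaw": 5},{"dp": [-20,0,1],"roll": 0,"jaw": 5},{"dp": [-25,0,3],"roll": 0,"jaw": 5},{"dp": [-30,0,5],"roll": 0,"jaw": 5}]}}

```text
time_s: 15.22
tcp_pos: [0.5294, -0.0724, 0.2426]
eef_rot: [-180.0, 0.0, -101.0]
contact_force: [-1.5, 0.0, 3.9]
gripper_width: 0.0118
gripper_force: 10.0
```

Run:
```python
from h import *
own()
```

```text
own [ 0.0012 -0.0397  0.2426] Fown [-1.52 -0.26  3.9 ]
```

Request:
{"api": "send_rows", "payload": {"steps": [{"dp": [-5,0,3],"roll": 0,"jaw": 5},{"dp": [-9,0,6],"roll": 0,"jaw": 5},{"dp": [-12,0,9],"roll": 0,"jaw": 5},{"dp": [-15,0,12],"roll": 0,"jaw": 5},{"dp": [-18,0,15],"roll": 0,"jaw": 5}]}}

```text
time_s: 15.85
tcp_pos: [0.5327, -0.0549, 0.2272]
eef_rot: [180.0, 0.0, -101.0]
contact_force: [-2.1, 0.5, 3.7]
gripper_width: 0.0118
gripper_force: 10.0
```

Request:
{"api": "send_rows", "payload": {"steps": [{"dp": [-1,0,1],"roll": 0,"jaw": 5},{"dp": [-1,0,2],"roll": 0,"jaw": 5}]}}

```text
time_s: 16.1
tcp_pos: [0.533, -0.0539, 0.2256]
eef_rot: [-180.0, 0.0, -101.0]
contact_force: [-2.7, 6.2, 5.3]
gripper_width: 0.0121
gripper_force: 10.0
```

Run:
```python
from h import *
own()
```

```text
own [ 0.0014 -0.0209  0.2256] Fown [-3.82  5.54  5.32]
```

Request:
{"api": "send_rows", "payload": {"steps": [{"dp": [0,0,0],"roll": 0,"jaw": 40},{"dp": [0,0,0],"roll": 0,"jaw": 40},{"dp": [0,0,0],"roll": 0,"jaw": 42},{"dp": [0,0,-30],"roll": 0,"jaw": 42},{"dp": [0,0,-75],"roll": 0,"jaw": 42}]}}

```text
time_s: 16.73
tcp_pos: [0.5321, -0.0545, 0.3001]
eef_rot: [179.8, -0.1, -101.0]
contact_force: [0.2, -0.2, -0.2]
gripper_width: 0.0365
gripper_force: 0.0
```

Request:
{"api": "send_rows", "payload": {"steps": [{"dp": [-5,-40,0],"roll": 0.18,"jaw": 60},{"dp": [-8,-83,0],"roll": 0.36,"jaw": 60},{"dp": [-8,-83,0],"roll": 0.54,"jaw": 60},{"dp": [-8,-83,0],"roll": 0.72,"jaw": 60},{"dp": [-8,-83,0],"roll": 0.9,"jaw": 60}]}}

```text
time_s: 17.35
tcp_pos: [0.616, -0.0625, 0.3001]
eef_rot: [180.0, -0.0, -152.9]
contact_force: [0.2, 0.1, 0.4]
gripper_width: 0.0523
gripper_force: 0.0
```

Run:
```python
from h import *
own();to(T(P,[.083,-.0128,.29]),169.3)
c=r.capture("side");i=c["image"];u,v=265,180
h=cv2.cvtColor(i,cv2.COLOR_BGR2HSV);m=(((h[...,0]<6)|(h[...,0]>172))&(h[...,1]>140)&(h[...,2]>60)).astype(np.uint8)
n,l,st,ce=cv2.connectedComponentsWithStats(m)
for k in range(1,n):
    if st[k,4]>20 and 200<ce[k,0]<330 and 140<ce[k,1]<240: print(st[k],ce[k].round(1))
m=((abs(h[...,0].astype(int)-65)<15)&(h[...,1]>100)).astype(np.uint8);n,l,st,ce=cv2.connectedComponentsWithStats(m)
for k in range(1,n):
    if st[k,4]>8 and 230<ce[k,0]<330 and 140<ce[k,1]<240: print("green",st[k],ce[k].round(1))
print([proj(c,T(P,tab(-.0639,t))).round(1).tolist() for t in(0,.08,.15)])
cv2.imwrite("pics/s6.png",cv2.resize(i[v-45:v+45,u-50:u+70],(800,600),interpolation=cv2.INTER_CUBIC))
```

```text
own [ 0.0844 -0.0139  0.3001] Fown [0.16 0.12 0.45]
tcp [ 0.616  -0.0625  0.3001] [ 1.7999e+02 -4.0000e-02 -1.5292e+02] F [0.18 0.09 0.45] w 0.0523 gf 0.0 t 17.35
dp [ 0.5  1.8 10.1] roll 0.659
[250 167  17  18 112] [258.2 175.7]
[256 192   9  19  68] [261.4 200.6]
green [318 143  10   5  31] [322.2 145.4]
green [273 177   5   6  24] [275.  179.3]
[[[275.0, 180.5]], [[275.5, 179.3]], [[276.1, 178.3]]]
```

View pics/s6.png

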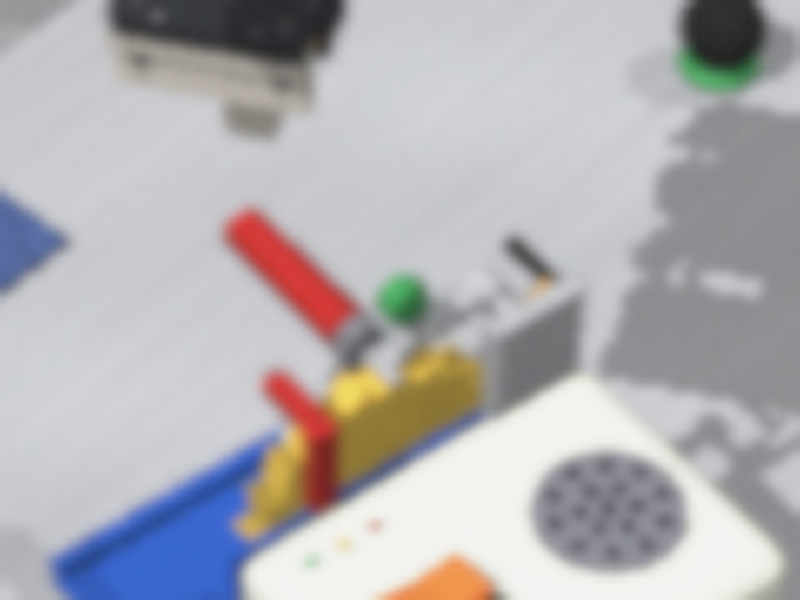

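The pawl is back down in the teeth (green disc at (403,300)), and the wheel hasn't moved. Back to the handle.

Request:
{"api": "send_rows", "payload": {"steps": [{"dp": [0,2,10],"roll": 0.18,"jaw": 60},{"dp": [0,2,10],"roll": 0.36,"jaw": 60},{"dp": [0,2,10],"roll": 0.54,"jaw": 60},{"dp": [0,2,10],"roll": 0.66,"jaw": 60},{"dp": [0,2,10],"roll": 0.66,"jaw": 60}]}}

```text
time_s: 18.02
tcp_pos: [0.6149, -0.0606, 0.2905]
eef_rot: [-180.0, -0.0, 169.8]
contact_force: [-0.8, -0.4, 0.9]
gripper_width: 0.0525
gripper_force: 0.0
```

Run:
```python
from h import *
own();to(T(P,[.083,-.0124,.1694]),169.6)
```

```text
own [ 0.0831 -0.0123  0.2905] Fown [-0.7  -0.5   0.92]
tcp [ 0.6149 -0.0606  0.2905] [-1.8000e+02 -1.0000e-02  1.6979e+02] F [-0.78 -0.36  0.92] w 0.0525 gf 0.0 t 18.02
dp [ 1.000e-01 -1.000e-01  1.211e+02] roll 0.003
```

Request:
{"api": "send_rows", "payload": {"steps": [{"dp": [0,0,45],"roll": 0,"jaw": 60},{"dp": [0,0,90],"roll": 0,"jaw": 60},{"dp": [0,0,121],"roll": 0,"jaw": 60},{"dp": [0,0,121],"roll": 0,"jaw": 60},{"dp": [0,0,121],"roll": 0,"jaw": 60}]}}

```text
time_s: 18.65
tcp_pos: [0.6159, -0.0606, 0.171]
eef_rot: [180.0, 0.1, 169.7]
contact_force: [0.5, -1.0, 1.0]
gripper_width: 0.0527
gripper_force: 0.0
```

```bash
python3 -c "
from h import *
own()"
```

```text
own [ 0.084  -0.0121  0.171 ] Fown [ 0.66 -0.92  0.96]
```

Request:
{"api": "send_rows", "payload": {"steps": [{"dp": [0,0,0],"roll": 0,"jaw": 30},{"dp": [0,0,0],"roll": 0,"jaw": 18},{"dp": [0,0,0],"roll": 0,"jaw": 18},{"dp": [0,0,0],"roll": 0,"jaw": 18},{"dp": [0,0,0],"roll": 0,"jaw": 18}], "newtons": 15}}

```text
time_s: 19.27
tcp_pos: [0.6151, -0.0607, 0.1699]
eef_rot: [-180.0, 0.0, 169.6]
contact_force: [-1.9, -1.6, 1.9]
gripper_width: 0.0215
gripper_force: 15.0
```

```bash
python3 -c "
from h import *
own()"
```

```text
own [ 0.0832 -0.0123  0.1699] Fown [-1.57 -1.89  1.88]
```

Request:
{"api": "send_rows", "payload": {"steps": [{"dp": [0,-1,0.2],"roll": 0,"jaw": 18},{"dp": [0,-2,0.5],"roll": 0,"jaw": 18},{"dp": [0,-3,0.7],"roll": 0,"jaw": 18},{"dp": [0,-4,1],"roll": 0,"jaw": 18},{"dp": [0,-5,1.2],"roll": 0,"jaw": 18}]}}

```text
time_s: 19.9
tcp_pos: [0.6142, -0.0655, 0.1685]
eef_rot: [180.0, 0.0, 169.6]
contact_force: [-1.0, 1.2, 5.0]
gripper_width: 0.0214
gripper_force: 15.0
```

```bash
python3 -c "
from h import *
own()"
```

```text
own [ 0.0833 -0.0172  0.1685] Fown [-1.18  1.04  4.98]
```

Request:
{"api": "send_rows", "payload": {"steps": [{"dp": [0,-0.5,0.2],"roll": 0,"jaw": 18},{"dp": [0,-1,0.3],"roll": 0,"jaw": 18},{"dp": [0,-1.5,0.5],"roll": 0,"jaw": 18},{"dp": [0,-2,0.6],"roll": 0,"jaw": 18}]}}

```text
time_s: 20.4
tcp_pos: [0.6138, -0.0675, 0.1678]
eef_rot: [-180.0, 0.0, 169.6]
contact_force: [-0.3, 0.9, 4.6]
gripper_width: 0.0216
gripper_force: 15.0
```

```bash
python3 -c "
from h import *
own()"
```

```text
own [ 0.0832 -0.0192  0.1678] Fown [-0.41  0.82  4.61]
```

Request:
{"api": "send_rows", "payload": {"steps": [{"dp": [0,-0.4,0.1],"roll": 0,"jaw": 18},{"dp": [0,-0.8,0.2],"roll": 0,"jaw": 18},{"dp": [0,-0.8,0.2],"roll": 0,"jaw": 18}]}}

```text
time_s: 20.78
tcp_pos: [0.6136, -0.0683, 0.1675]
eef_rot: [-180.0, 0.0, 169.6]
contact_force: [0.8, 0.9, 3.6]
gripper_width: 0.0218
gripper_force: 15.0
```

```bash
python3 -c "
from h import *
own()"
```

```text
own [ 0.0832 -0.02    0.1675] Fown [0.61 1.05 3.58]
```

Request:
{"api": "send_rows", "payload": {"steps": [{"dp": [0,-0.4,0.1],"roll": 0,"jaw": 18},{"dp": [0,-0.8,0.2],"roll": 0,"jaw": 18},{"dp": [0,-0.8,0.2],"roll": 0,"jaw": 18}]}}

```text
time_s: 21.15
tcp_pos: [0.6135, -0.069, 0.1673]
eef_rot: [180.0, 0.0, 169.6]
contact_force: [-0.1, -0.1, 3.9]
gripper_width: 0.0216
gripper_force: 15.0
```

```bash
python3 -c "
from h import *
own()"
```

```text
own [ 0.0832 -0.0207  0.1673] Fown [-0.08 -0.13  3.89]
```

Request:
{"api": "send_rows", "payload": {"steps": [{"dp": [0,-0.4,0.1],"roll": 0,"jaw": 18},{"dp": [0,-0.7,0.2],"roll": 0,"jaw": 18}]}}

```text
time_s: 21.4
tcp_pos: [0.6133, -0.0696, 0.167]
eef_rot: [180.0, -0.0, 169.6]
contact_force: [1.0, 0.4, 2.4]
gripper_width: 0.0216
gripper_force: 15.0
```

Request:
{"api": "send_rows", "payload": {"steps": [{"dp": [0,-0.4,0.1],"roll": 0,"jaw": 18},{"dp": [0,-0.7,0.3],"roll": 0,"jaw": 18}]}}

```text
time_s: 21.65
tcp_pos: [0.6132, -0.0703, 0.1668]
eef_rot: [180.0, 0.0, 169.6]
contact_force: [1.4, 2.6, 2.9]
gripper_width: 0.0213
gripper_force: 15.0
```

Request:
{"api": "send_rows", "payload": {"steps": [{"dp": [0,-0.3,0.1],"roll": 0,"jaw": 18},{"dp": [0,-0.6,0.2],"roll": 0,"jaw": 18},{"dp": [0,-0.6,0.2],"roll": 0,"jaw": 18}]}}

```text
time_s: 22.02
tcp_pos: [0.6131, -0.0706, 0.1667]
eef_rot: [180.0, 0.0, 169.6]
contact_force: [1.3, 4.7, 3.2]
gripper_width: 0.0218
gripper_force: 15.0
```

```bash
python3 -c "
from h import *
own()"
```

```text
own [ 0.0832 -0.0223  0.1667] Fown [0.4  4.81 3.21]
```

Request:
{"api": "send_rows", "payload": {"steps": [{"dp": [0,-0.3,0.1],"roll": 0,"jaw": 18},{"dp": [0,-0.3,0.1],"roll": 0,"jaw": 18},{"dp": [0,-0.3,0.1],"roll": 0,"jaw": 18}]}}

```text
time_s: 22.4
tcp_pos: [0.6132, -0.0706, 0.1667]
eef_rot: [180.0, 0.0, 169.6]
contact_force: [0.7, 5.7, 3.7]
gripper_width: 0.0209
gripper_force: 15.0
```

```bash
cat >> h.py <<'E'
def tang():
    st=r.get_state();f=st["contact_force"];c,t=np.cos(P[2]),np.sin(P[2])
    print("T",round(.93*(-t*f[0]+c*f[1])+.36*f[2],2));own()
E
python3 -c "
from h import *
tang()"
```

```text
T 6.67
own [ 0.0832 -0.0224  0.1667] Fown [-0.43  5.75  3.66]
```

Request:
{"api": "send_rows", "payload": {"steps": [{"dp": [0,-0.3,0.1],"roll": 0,"jaw": 18},{"dp": [0,-0.4,0.1],"roll": 0,"jaw": 18},{"dp": [0,-0.4,0.1],"roll": 0,"jaw": 18}]}}

```text
time_s: 22.78
tcp_pos: [0.6131, -0.0707, 0.1666]
eef_rot: [179.9, 0.0, 169.6]
contact_force: [0.9, 7.8, 5.0]
gripper_width: 0.0218
gripper_force: 15.0
```

```bash
python3 -c "
from h import *
tang()"
```

```text
T 9.04
own [ 0.0832 -0.0225  0.1666] Fown [-0.53  7.8   4.97]
```

Request:
{"api": "send_rows", "payload": {"steps": [{"dp": [0,0,0],"roll": 0,"jaw": 18},{"dp": [0,0,0],"roll": 0,"jaw": 18}]}}

```text
time_s: 23.02
tcp_pos: [0.6132, -0.0707, 0.1666]
eef_rot: [179.9, 0.0, 169.6]
contact_force: [-0.4, 7.7, 4.5]
gripper_width: 0.0213
gripper_force: 15.0
```

```bash
python3 -c "
from h import *
tang()"
```

```text
T 8.61
own [ 0.0832 -0.0225  0.1666] Fown [-1.87  7.51  4.52]
```

Request:
{"api": "send_rows", "payload": {"steps": [{"dp": [0,-0.2,0.1],"roll": 0,"jaw": 18},{"dp": [0,-0.2,0.1],"roll": 0,"jaw": 18},{"dp": [0,-0.2,0.1],"roll": 0,"jaw": 18},{"dp": [0,-0.2,0.1],"roll": 0,"jaw": 18},{"dp": [0,-0.2,0.1],"roll": 0,"jaw": 18}]}}

```text
time_s: 23.65
tcp_pos: [0.6132, -0.0708, 0.1666]
eef_rot: [179.9, 0.0, 169.6]
contact_force: [-0.3, 8.6, 5.6]
gripper_width: 0.0218
gripper_force: 15.0
```

```bash
python3 -c "
from h import *
tang()"
```

```text
T 9.87
own [ 0.0832 -0.0226  0.1666] Fown [-1.89  8.44  5.63]
```

Request:
{"api": "send_rows", "payload": {"steps": [{"dp": [0,0,0],"roll": 0,"jaw": 18},{"dp": [0,0,0],"roll": 0,"jaw": 18},{"dp": [0,0,0],"roll": 0,"jaw": 18},{"dp": [0,0,0],"roll": 0,"jaw": 18},{"dp": [0,0,0],"roll": 0,"jaw": 18}]}}

```text
time_s: 24.28
tcp_pos: [0.6131, -0.0708, 0.1666]
eef_rot: [179.9, 0.0, 169.6]
contact_force: [-0.2, 7.9, 5.8]
gripper_width: 0.0215
gripper_force: 15.0
```

```bash
python3 -c "
from h import *
tang()"
```

```text
T 9.34
own [ 0.0832 -0.0226  0.1666] Fown [-1.64  7.78  5.85]
```

Request:
{"api": "send_rows", "payload": {"steps": [{"dp": [0,0,0],"roll": 0,"jaw": 60},{"dp": [0,0,0],"roll": 0,"jaw": 60},{"dp": [0,0,0],"roll": 0,"jaw": 60},{"dp": [0,0,0],"roll": 0,"jaw": 60},{"dp": [0,0,-30],"roll": 0,"jaw": 60}]}}

```text
time_s: 24.9
tcp_pos: [0.6112, -0.0721, 0.1942]
eef_rot: [-179.9, -0.3, 169.6]
contact_force: [0.4, 0.3, 0.9]
gripper_width: 0.0523
gripper_force: 0.0
```

Request:
{"api": "send_rows", "payload": {"steps": [{"dp": [0,0,-50],"roll": 0,"jaw": 60},{"dp": [0,0,-100],"roll": 0,"jaw": 60},{"dp": [0,0,-130],"roll": 0,"jaw": 60},{"dp": [0,0,-130],"roll": 0,"jaw": 60}]}}

```text
time_s: 25.4
tcp_pos: [0.6139, -0.0721, 0.3294]
eef_rot: [179.9, 0.3, 169.6]
contact_force: [-0.0, -0.2, -0.6]
gripper_width: 0.0526
gripper_force: 0.0
```

Run:
```python
from h import *
tang()
c=r.capture("side");i=c["image"];u,v=265,180
h=cv2.cvtColor(i,cv2.COLOR_BGR2HSV);m=(((h[...,0]<6)|(h[...,0]>172))&(h[...,1]>140)&(h[...,2]>60)).astype(np.uint8)
n,l,st,ce=cv2.connectedComponentsWithStats(m)
for k in range(1,n):
    if st[k,4]>20 and 200<ce[k,0]<330 and 140<ce[k,1]<240: print(st[k],ce[k].round(1))
for q in(-.1,-.05,0,.14):print(q,proj(c,T(P,[handle(q,73)])))
cv2.imwrite("pics/s7.png",cv2.resize(i[v-45:v+45,u-50:u+70],(800,600),interpolation=cv2.INTER_CUBIC))
```

```text
T -0.38
own [ 0.0841 -0.0237  0.3294] Fown [ 0.01 -0.16 -0.62]
[253 167  17  17 102] [260.6 174.6]
[256 192   9  19  67] [261.4 200.4]
-0.1 [[262.25936411 175.3179684 ]]
-0.05 [[261.50630231 175.43552747]]
0 [[260.73587324 175.59493384]]
0.14 [[258.50344514 176.26116128]]
```

View pics/s7.png

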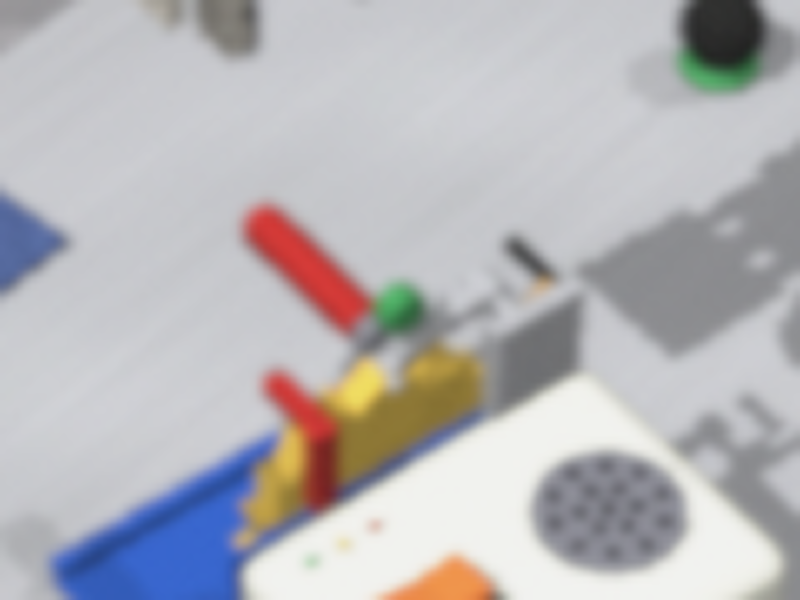

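The pawl is down in the gap (tab (400,306)), and the handle is about 0.17 rad further back, at q ≈ -0.03. The wheel stayed put when the gripper let go. Handing in.

```bash
python3 -c "
from plant import r
print(r.close_job())"
```

```text
the job is handed in; nothing more can be done
None
```

The job is handed in (robot clock about 25 s, no verdict shown): I swung the pawl onto its rest, wound the crank back to about half a tooth short, and lowered the pawl. I then eased the start tooth onto it with about 9.4 N total at the handle, including the 2.5 N wheel drag, held it for over 1 s and let go, leaving the wheel at about -0.03 rad.

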